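# Turn over the sample leaf in the boatyard

## Robot

A 6-joint arm with a two-finger parallel gripper is mounted at the origin on the work surface. World frame = base frame: x ahead of the robot, y to its left, z up, the work surface at z = 0. Lengths are in mm, angles in rad, forces in N, time in s.
With the tool pointing down it reaches from about 275 to 1000 mm from the base axis. Payload 8.4 kg.
Tool frame: the origin (TCP) lies midway between the tips of the shut fingers; the grasp point (between the pads) lies 19 mm behind it; z points along the fingers, y is the line along which they close (so a half turn about z gives the same grasp; the last joint's range is limited). The gripper opens to 85 mm and grips with 20 to 120 N. Pads are 22 mm wide; open, the fingers measure 114 mm over their backs; the gripper's body (76 mm by 85 mm) begins 54 mm behind the grasp point. The pads swing forward as they close: fully open they stand 13 mm farther back than shut.
Start: joints at [1.163, 0.353, 1.633, -0, 1.155, -0.002], TCP at [246.72, 574.245, 231.281] pointing down, gripper open.
Joint ranges: [-2.63, 2.63], [-0.92, 2.1], [0.06, 2.66], [-1.3, 4.44], [0, 2.69], [-3.02, 3.02]. Speed limits (rad/s): [2.22, 2.22, 2.79, 3.14, 3.14, 3.14].

## Interface

Orientations are given as [roll, pitch, yaw] about the fixed x, y, z axes, in that order (R = Rz(yaw) Ry(pitch) Rx(roll)).
In Python, from rig import r gives the robot as it stands.
- The arm moves only by the tool servo_tool, never from a script. Its argument "deltas" is a list of rows, each an object of numbers: "x", "y", "z": the shift along the world's x, y, z in mm; "rx", "ry", "rz": the turn, a rotation vector about the world's x, y, z in rad; "gripper": the gripper's target within -1 to 1 (fully open at 1, half-way at 0, shut at -1). A call has 1 to 10 rows; each row is the pose to reach, as a shift and turn from the pose commanded when the call began; what a row does not reach only later rows make up. A row lasts 1/10 s, in which the tool goes at most 50 mm and 8.59 degrees, less where a joint would pass 70% of its speed; a pose out of reach is approached as far as the arm can. A call with a gripper value outside its range is refused whole. The fingers move at their own pace and stop on an object; "newtons" is the grip in N (left out, the last holds). Time passes only in rows, so rows that repeat a pose let the fingers close. It gives the time, the measured TCP pose, the force, the opening and the grip force at its end, in the units of the state.
- r.sense(): the state, without advancing time (a new reading comes with each control period).
- r.grab_frame(name): name is "side" or "top"; returns the picture (420x560x3 uint8, blue, green, red); there is no depth.
- r.camera_params(name): a dict with "mtx" (3x3 intrinsics, pixels), "eye" and "orientation" of the camera in the world. Camera axes: x right, y down, z forward; pixel columns grow to the right and rows downward; lengths in mm; the calibration is good to about 2 mm. A picture is of the moment at which its call begins. camera_params takes no time and is no camera call.
- r.sign_off(): hands the job in; it is judged then, once.
Trained networks look in the newest picture that a camera, given by its name, has taken for a name from the list of things; names that differ only in an ending like _2 or _b are one class to them, and where a whole thing is asked for, a point or a joint stands for the part that bears it (a point fixed in the world has none). Each returns a list of dicts, best first, with "conf" (0 to 1); they miss things now and then, are a little off and sometimes report something else, mostly with a low value. They report only what shows in the picture. A call takes as long as a camera call. They do not tell look-alikes from the thing itself.
- r.recognise(name, camera): "box" ([left, top, width, height] in pixels, round what is visible of it).
The state is a dict: "clock": time; "qpos": joint angles; "qvel": joint speeds; "joint_efforts": joint torques, N m; "eef_pos": TCP position; "tcp_rot": TCP orientation; "contact_force": force on the tool from outside, world axes, zero at the start; "wrist_torque": the same for the moment, N m; "opening": opening from 0.0 (shut) to 1.0 (fully open); "grasp_force": force on a finger pad.
Only numpy, scipy, OpenCV 4.12 (cv2) and the standard library are available. Lean on these libraries where they do the work, as an engineer would, in place of code of your own. Each camera call takes 0.05 s, during which the arm holds its last target. There are 200 camera calls.

## Task

On the bench stand two finish-sample books, each with one rigid wooden leaf on its spine. Using only the fingertips, turn the leaf that has the round hole over its spine until it lies flat on the bare page on the other side, then draw clear. Push it gently all the way round, without flicking or pinching it, and leave the plain leaf and everything else on the bench where they are.

Things in the scene. Friction and masses are not known exactly. Their poses are not given: they have to be found in the camera images.
- stand_hole: fixed sample stand like an open book: two grey page boards, each 80 mm along the spine, reaching 64 mm to either side of it, tops 56 mm up, on a wooden plinth; brass spine rod between. Origin: centre of the underside, on the table; x along the spine, y from the right-hand to the left-hand page, z up. It carries the leaf with the round hole. The two stands swap places.
- stand_plain: fixed sample stand like an open book: two grey page boards, each 80 mm along the spine, reaching 64 mm to either side of it, tops 56 mm up, on a wooden plinth; brass spine rod between. Origin: centre of the underside, on the table; x along the spine, y from the right-hand to the left-hand page, z up. It carries the plain leaf; same shape as the other stand. Leave alone.
- leaf_hole (a joint): turn of the leaf with the hole about its spine, rad: 0 = level on the right-hand page (stand -y side), 1.57 = upright, 3.14 = flat on the left-hand page (+y side), with stops at both ends. Starts partly raised, 0.15 to 0.55. The hinge is stiff: the leaf stays at whatever angle it is left, neither falling nor springing back; 1 to 2 N at the free edge turns it.
- leaf_hole_hinge (a point): middle of the spine's axis of the stand with the hole, 62 mm above the table; axes as the stand's
- leaf_hole_edge (a point): middle of the free edge of the leaf with the hole, 100 mm from the spine axis. The leaf is a board 6 mm thick, 80 mm wide along the spine and centred on it, the spine axis in its mid-plane; its 36 mm round hole is centred 45 mm from the axis. The leaf overhangs the page board by 36 mm, with free space below the overhang down to the table.
- leaf_plain (a joint): turn of the plain leaf (same size, no hole) about its own spine, rad, counted likewise; starts at 0.1 to 0.5; must not be disturbed
- leaf_plain_edge (a point): middle of the free edge of the plain leaf, 100 mm from its spine axis
- tin: loose tin, 68 mm across, 85 mm high, standing beyond the stands; bystander; origin at the centre of its underside
- mug: loose mug, 76 mm across, 88 mm high, beyond the stands; bystander; origin at the centre of its underside
- brush: loose brush lying beyond the stands; bystander; origin at its underside
Not all that is in view belongs to the job. Leave any orange or red look-alike of the stand_hole alone.

How it is judged (in metres and radians):
On the way:
1. the leaf with the hole is brought upright by touch (value of joint leaf_hole above 1.4 rad and contact force between the fingers and stand_hole above 0.05 N).
At the end, for the whole second after the job is handed in: The leaf with the hole lies flat on the left-hand page (within 0.07 rad, about 7 mm at its free edge) and at rest; the plain leaf's edge is within 15 mm and the tin, mug and brush within 20 mm of where they began (value of joint leaf_hole above 3.07 rad and velocity of joint leaf_hole below 0.1 rad/s and distance of leaf_plain_edge from where it was at the start of the episode below 0.015 m and distance of each of tin, mug, brush from where it was at the start of the episode below 0.02 m); the robot touches nothing.
It fails at once if the plain leaf is disturbed (its edge moves over 15 mm) (distance of leaf_plain_edge from where it was at the start of the episode above 0.015 m).
It fails at once if the tin, mug or brush is moved over 20 mm (distance of any of tin, mug, brush from where it was at the start of the episode above 0.02 m).
It fails at once if the leaf is flicked or slammed (over 6 rad/s) (velocity of joint leaf_hole above 6 rad/s).
It fails at once if the leaf or its stand is pinched or pushed with over 30 N (contact force between the fingers and stand_hole above 30 N).
It also fails if it takes over 48 s, if anything falls off the work surface, if the arm or the gripper's body presses on something with over 40 N, if the wrist force passes 120 N, or if a joint passes its speed limit or range.

## Working session

There is one attempt and no reset: what is moved stays moved. The work goes in short steps, Python scripts to look and compute and a tool call to move; the robot and the scene stay as the last step left them, time stands still between calls to the robot, and variables do not carry over. Pictures are saved under pics/ and viewed, at most 10 in all, crops included, and the job is handed in when it is done.

Besides the shell and the picture viewer there is one more tool, called after "Call:" as a command line: name --argument value ..., lists and objects as JSON in quotes. servo_tool: Moves the arm, as the interface text tells. Its arguments: {"type":"object","properties":{"deltas":{"type":"array","items":{"type":"object","properties":{"x":{"type":"number"},"y":{"type":"number"},"z":{"type":"number"},"rx":{"type":"number"},"ry":{"type":"number"},"rz":{"type":"number"},"gripper":{"type":"number"}}}},"newtons":{"type":"number"}},"required":["deltas"]}

```bash
mkdir -p pics; python3 - <<'E'
from rig import r
import cv2
for c in("side","top"):
    cv2.imwrite(f"pics/{c}0.png",r.grab_frame(c)); p=r.camera_params(c); print(c,p)
    for n in("stand_hole","leaf_hole","leaf_plain","tin","mug","brush"):
        print(n,[(d["box"],round(d["conf"],2)) for d in r.recognise(n,c)][:4])
print(r.sense())
E
```

```text
side {'mtx': array([[434.73952973,   0.        , 278.5644215 ],
       [  0.        , 434.73952973, 202.03374089],
       [  0.        ,   0.        ,   1.        ]]), 'eye': array([280.33949403, 501.87386555, 771.75753748]), 'orientation': array([-2.40568631e+00, -1.31693267e-04, -2.64725709e+00])}
stand_hole [([300.9, 131.9, 65.5, 76.8], 0.88), ([359.2, 181.6, 71.4, 75.8], 0.79), ([295.9, 93.7, 64.7, 50.9], 0.75)]
leaf_hole [([376.2, 180.7, 49.8, 46.5], 0.81), ([317.5, 130.8, 50.6, 48.5], 0.7), ([312.9, 95.0, 49.1, 30.0], 0.59)]
leaf_plain [([204.9, 247.3, 64.0, 65.7], 0.88), ([302.0, 128.6, 64.9, 79.2], 0.54)]
tin [([174.1, 177.8, 34.2, 47.0], 0.86)]
mug [([113.3, 245.8, 59.4, 62.6], 0.79)]
brush [([235.4, 131.9, 54.2, 43.1], 0.93)]
top {'mtx': array([[528.69560123,   0.        , 266.70308295],
       [  0.        , 528.69560123, 212.45552675],
       [  0.        ,   0.        ,   1.        ]]), 'eye': array([ 317.8169435 ,  -47.82487863, 1242.77537286]), 'orientation': array([-2.94640606, -0.01239239, -1.54971621])}
stand_hole [([299.0, 204.6, 74.3, 47.3], 0.67), ([382.3, 154.2,
[... 372 characters left out ...]
6.4], 0.71)]
{'clock': 0.7, 'qpos': array([ 1.16259256e+00,  3.52963101e-01,  1.63339052e+00, -2.04874643e-05,
        1.15518512e+00, -2.40418770e-03]), 'qvel': array([-0.00011023,  0.00015527, -0.0011138 ,  0.00168331,  0.0001071 ,
       -0.00145287]), 'joint_efforts': array([-5.17806639e-04, -6.04993200e+01, -3.42384803e+01,  1.09605921e-04,
        9.14102748e-04,  3.65235820e-06]), 'eef_pos': array([246.73535304, 574.25242283, 231.3080912 ]), 'tcp_rot': array([3.14153879e+00, 1.88733502e-05, 2.73580134e+00]), 'contact_force': array([-0.95725216,  0.16160815,  0.45237644]), 'wrist_torque': array([-0.06018039,  0.0276212 , -0.04103889]), 'grasp_force': 0.0, 'opening': 0.9995738591509862}
```

View pics/top0.png

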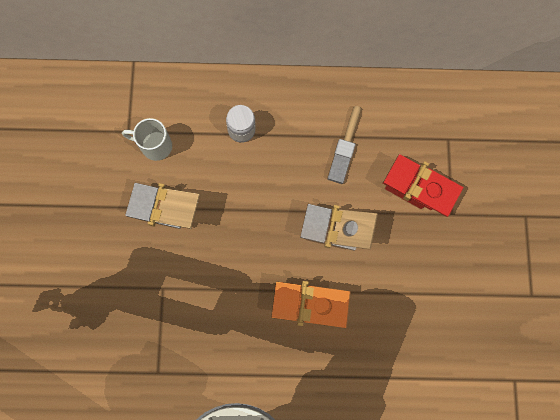

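View pics/side0.png

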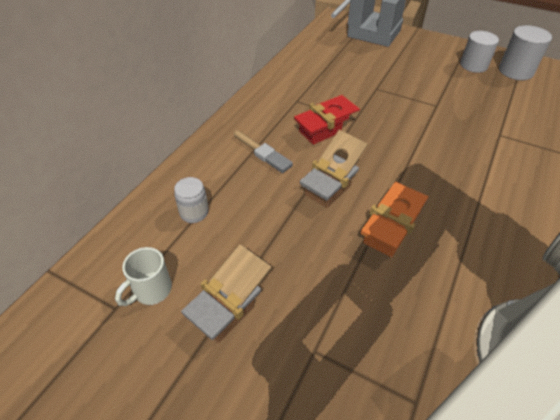

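Candidates: in the top view, the wood leaf with the hole is at (351,228), the orange look-alike at (311,304), the red one at (425,186) and the plain leaf at (165,207). In the side view these are at (340,155), (400,215), (327,118) and (235,285). I choose the wood and grey stand with the hole, top (340,228), and check it in a close crop.

```bash
python3 - <<'E'
import cv2,numpy as np
t=cv2.imread("pics/top0.png")[195:260,290:390]; s=cv2.imread("pics/side0.png")[120:210,290:380]
t=cv2.resize(t,None,fx=4,fy=4,interpolation=2); s=cv2.resize(s,None,fx=4,fy=4,interpolation=2)
o=np.zeros((360,764,3),np.uint8); o[:260,:400]=t;o[:,404:]=s
cv2.imwrite("pics/crop.png",o)
E
```

```text
(no output)
```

View pics/crop.png

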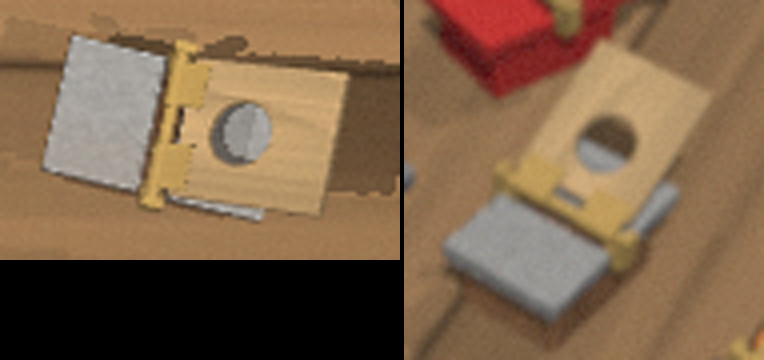

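The crop shows the wood and grey stand with a real through-hole, raised to the right in the top view. Its corner pixels give the fit.

```bash
cat > fit.py <<'E'
from rig import r
import numpy as np
from scipy.optimize import least_squares
from scipy.spatial.transform import Rotation as R
P={c:r.camera_params(c) for c in("side","top")}
def proj(c,p):
    k=P[c]; q=R.from_euler("xyz",k["orientation"]).inv().apply(p-k["eye"]); h=q@k["mtx"].T; return h[:,:2]/h[:,2:]
def leaf(th,x,rr=100,n=3): return [x,-rr*np.cos(th)+n*np.sin(th),62+rr*np.sin(th)+n*np.cos(th)]
E
python3 - <<'E'
from fit import *
T=np.array([[73,35],[43,170],[349,70],[320,215]])/4+[290,195]
S=(np.array([[443,240],[553,305],[603,38],[711,95]])-[404,0])/4+[290,120]
def order(v,flip):
    th=v[3]; a=[[40,64,56],[-40,64,56],leaf(th,40),leaf(th,-40)]
    return R.from_euler("z",v[2]).apply(np.array(a))+[v[0],v[1],0]
def f(v,full=0):
    m=order(v,0)
    a=proj("top",m)-T; b=proj("side",m)-S
    return np.r_[a.ravel(),b.ravel()]
s=least_squares(f,[300,-200,-.2,.4]);print(s.x,s.fun.round(1))
# rough placement of others (z=60) and lookalike stands via top
def ray(c,u,z):
    k=P[c];d=R.from_euler("xyz",k["orientation"]).apply(np.linalg.solve(k["mtx"],[*u,1]));return (k["eye"]+d*(z-k["eye"][2])/d[2])[:2].round()
for n,u,z in[("tin",(240,116),85),("mug",(150,133),88),("brushhandle",(357,108),15),("brushend",(338,180),10),("red",(425,186),62),("redNE",(462,190),80),("redcorner",(386,185),56),("orange",(311,304),62),("plain",(155,205),62)]: print(n,ray("top",u,z))
E
```

```text
[ 5.24145875e+02 -2.06613927e+02 -2.08792563e-01  5.28589012e-01] [-0.1 -0.5 -0.1 -0.7 -0.1  0.4  0.2 -0.3  0.1  0.3  0.5  0.4 -0.5 -0.1
  0.9 -0.3]
tin [773.   9.]
mug [725. 214.]
brushhandle [ 829. -275.]
brushend [ 646. -228.]
red [ 622. -422.]
redNE [ 610. -500.]
redcorner [ 624. -333.]
orange [ 348. -159.]
plain [563. 197.]
```

Call:
servo_tool --deltas '[{"x":11,"y":-47,"z":5,"rz":-0.13,"gripper":-1},{"x":22,"y":-94,"z":10,"rz":-0.27,"gripper":-1},{"x":33,"y":-141,"z":20,"rz":-0.41,"gripper":-1},{"x":44,"y":-188,"z":20,"rz":-0.55,"gripper":-1},{"x":55,"y":-235,"z":20,"rz":-0.69,"gripper":-1},{"x":66,"y":-282,"z":20,"rz":-0.82,"gripper":-1},{"x":77,"y":-329,"z":20,"rz":-0.96,"gripper":-1},{"x":88,"y":-376,"z":20,"rz":-1.1,"gripper":-1},{"x":99,"y":-423,"z":20,"rz":-1.24,"gripper":-1},{"x":110,"y":-470,"z":20,"rz":-1.374,"gripper":-1}]' --newtons 20

```text
invalid input
```

Call:
servo_tool --deltas '[{"x":11,"y":-47,"z":5,"rx":0,"ry":0,"rz":-0.13,"gripper":-1},{"x":22,"y":-94,"z":10,"rx":0,"ry":0,"rz":-0.27,"gripper":-1},{"x":33,"y":-141,"z":20,"rx":0,"ry":0,"rz":-0.41,"gripper":-1},{"x":44,"y":-188,"z":20,"rx":0,"ry":0,"rz":-0.55,"gripper":-1}]'

```text
clock: 1.1
eef_pos: [291.2, 385.1, 252.3]
tcp_rot: [3.14, -0.0, 2.181]
contact_force: [0.4, -0.7, 0.6]
opening: 0.332
grasp_force: 0.0
```

Call:
servo_tool --deltas '[{"x":11,"y":-47,"z":0,"rx":0,"ry":0,"rz":-0.1,"gripper":-1},{"x":22,"y":-94,"z":0,"rx":0,"ry":0,"rz":-0.2,"gripper":-1},{"x":33,"y":-141,"z":0,"rx":0,"ry":0,"rz":-0.3,"gripper":-1},{"x":44,"y":-188,"z":0,"rx":0,"ry":0,"rz":-0.4,"gripper":-1},{"x":55,"y":-235,"z":0,"rx":0,"ry":0,"rz":-0.5,"gripper":-1},{"x":66,"y":-282,"z":0,"rx":0,"ry":0,"rz":-0.6,"gripper":-1},{"x":77,"y":-329,"z":0,"rx":0,"ry":0,"rz":-0.7,"gripper":-1},{"x":88,"y":-376,"z":0,"rx":0,"ry":0,"rz":-0.78,"gripper":-1},{"x":99,"y":-423,"z":0,"rx":0,"ry":0,"rz":-0.82,"gripper":-1},{"x":110,"y":-470,"z":0,"rx":0,"ry":0,"rz":-0.82,"gripper":-1}]'

```text
clock: 2.1
eef_pos: [400.9, -85.9, 251.7]
tcp_rot: [3.14, -0.0, 1.364]
contact_force: [1.3, 0.8, 0.1]
opening: -0.001
grasp_force: 0.0
```

Call:
servo_tool --deltas '[{"x":10,"y":-45,"z":0,"rx":0,"ry":0,"rz":0,"gripper":-1},{"x":20,"y":-90,"z":0,"rx":0.11,"ry":-0.023,"rz":0,"gripper":-1},{"x":31,"y":-135,"z":0,"rx":0.22,"ry":-0.047,"rz":0,"gripper":-1},{"x":42,"y":-180,"z":0,"rx":0.33,"ry":-0.07,"rz":0,"gripper":-1},{"x":53,"y":-225,"z":0,"rx":0.44,"ry":-0.093,"rz":0,"gripper":-1},{"x":64,"y":-270,"z":0,"rx":0.55,"ry":-0.116,"rz":0,"gripper":-1},{"x":69,"y":-294,"z":0,"rx":0.66,"ry":-0.14,"rz":0,"gripper":-1},{"x":69,"y":-294,"z":0,"rx":0.77,"ry":-0.163,"rz":0,"gripper":-1},{"x":69,"y":-294,"z":0,"rx":0.88,"ry":-0.186,"rz":0,"gripper":-1},{"x":69,"y":-294,"z":0,"rx":0.88,"ry":-0.186,"rz":0,"gripper":-1}]'

```text
clock: 3.1
eef_pos: [468.4, -378.8, 247.9]
tcp_rot: [-3.139, -0.904, 1.36]
contact_force: [-0.4, -0.3, -0.5]
opening: 0.002
grasp_force: 0.0
```

```bash
python3 - <<'E'
from rig import r
from scipy.spatial.transform import Rotation as R
s=r.sense();print(s["qpos"].round(2),R.from_euler("xyz",s["tcp_rot"]).as_matrix().round(3))
E
```

```text
[-1.    0.67  1.38  0.6   1.78 -0.88] [[ 0.129  0.978  0.162]
 [ 0.604 -0.207  0.769]
 [ 0.786 -0.002 -0.618]]
```

Call:
servo_tool --deltas '[{"x":8,"y":8,"z":-37,"rx":0,"ry":0,"rz":0,"gripper":-1},{"x":16,"y":16,"z":-74,"rx":0,"ry":0,"rz":0,"gripper":-1},{"x":24,"y":23,"z":-110,"rx":0,"ry":0,"rz":0,"gripper":-1},{"x":24,"y":23,"z":-110,"rx":0,"ry":0,"rz":0,"gripper":-1},{"x":28,"y":42,"z":-125,"rx":0,"ry":0,"rz":0,"gripper":-1},{"x":32,"y":61,"z":-141,"rx":0,"ry":0,"rz":0,"gripper":-1},{"x":36,"y":80,"z":-156,"rx":0,"ry":0,"rz":0,"gripper":-1},{"x":40,"y":99,"z":-172,"rx":0,"ry":0,"rz":0,"gripper":-1},{"x":40,"y":99,"z":-172,"rx":0,"ry":0,"rz":0,"gripper":-1}]'

```text
clock: 4.0
eef_pos: [509.6, -276.7, 80.1]
tcp_rot: [3.139, -0.899, 1.369]
contact_force: [-0.2, 0.4, 0.5]
opening: -0.001
grasp_force: 0.0
```

```bash
python3 - <<'E'
from rig import r
import cv2,numpy as np
t=r.grab_frame("top")[150:300,230:430]; s=r.grab_frame("side")[60:240,260:440]
t=cv2.resize(t,(400,300)); s=cv2.resize(s,(360,360))
o=np.zeros((360,764,3),np.uint8); o[:300,:400]=t;o[:,404:]=s
cv2.imwrite("pics/c2.png",o)
E
```

```text
(no output)
```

View pics/c2.png

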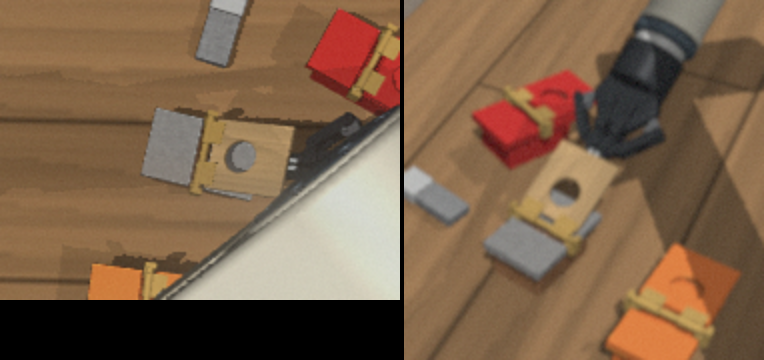

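The fingertips are under the overhang at the free edge (top crop about (293,160)), centred along it, and the leaf has not moved. Next I plan the arc.

```bash
cat > plan.py <<'E'
from fit import *
import sys
H=np.array([524.1,-206.6]);Y=np.array([.2073,.9783]);X=np.array([.9783,-.2073,0])
def tcp(th,extra=0,rr=82):
    a=np.interp(th,[1.5,3.0],[.9,0.]); n=np.array([np.sin(th),np.cos(th)]); u=np.array([-np.cos(th),np.sin(th)])
    t=np.array([np.sin(a),-np.cos(a)]);p=np.array([np.cos(a),np.sin(a)])
    q=rr*u-n*(3+11*abs(p@n)-extra)
    return np.r_[H+Y*q[0],62+q[1]],a
def cur():
    s=r.sense();M=R.from_euler("xyz",s["tcp_rot"]).as_matrix();z=M[:,2]
    return s["eef_pos"],np.arctan2(z[:2]@Y,-z[2]),s
if __name__=="__main__":
    e,a0,s=cur();print(e.round(1),round(a0,3),s["contact_force"].round(1))
    rel=e[:2]-H;print("local",rel@Y,rel@X[:2])
    for th in np.arange(*map(float,sys.argv[1:4])):
        p,a=tcp(th);w=X*(a-a0);print(round(th,2),(p-e).round(0),w.round(2)[:2],p.round(0))
E
python3 plan.py .4 3.2 .1
```

```text
[ 510.3 -279.5   81.3] 0.897 [ 0.1  0.1 -0.2]
local -74.15372426676173 1.644605620536081
0.4 [-3. -6.  0.] [ 0. -0.] [ 507. -286.   81.]
0.5 [-3. -4.  8.] [ 0. -0.] [ 508. -283.   89.]
0.6 [-2. -1. 16.] [ 0. -0.] [ 508. -281.   97.]
0.7 [-1.  3. 23.] [ 0. -0.] [ 509. -277.  104.]
0.8 [-0.  7. 30.] [ 0. -0.] [ 510. -272.  111.]
0.9 [ 1. 13. 36.] [ 0. -0.] [ 511. -267.  118.]
1.0 [ 2. 19. 42.] [ 0. -0.] [ 513. -261.  124.]
1.1 [ 4. 25. 48.] [ 0. -0.] [ 514. -254.  129.]
1.2 [ 5. 32. 53.] [ 0. -0.] [ 516. -247.  134.]
1.3 [ 7. 40. 57.] [ 0. -0.] [ 517. -239.  138.]
1.4 [ 9. 48. 60.] [ 0. -0.] [ 519. -231.  141.]
1.5 [10. 57. 62.] [ 0. -0.] [ 521. -222.  143.]
1.6 [12. 65. 63.] [-0.06  0.01] [ 523. -214.  144.]
1.7 [14. 74. 63.] [-0.11  0.02] [ 524. -206.  145.]
1.8 [16. 82. 63.] [-0.17  0.04] [ 526. -197.  144.]
1.9 [17. 90. 61.] [-0.23  0.05] [ 528. -189.  143.]
2.0 [19. 99. 59.] [-0.29  0.06] [ 530. -181.  140.]
2.1 [ 21. 106.  56.] [-0.35  0.07] [ 531. -173.  137.]
2.2 [ 22. 114.  52.] [-0.41  0.09] [ 533. -166.  133.]
2.3 [ 24. 121.  47.] [-0.47  0.1 ] [ 534. -159.  128.]
2.4 [ 25. 127.  41.] [-0.53  0.11] [ 536. -152.  123.]
2.5 [ 27. 133.  35.] [-0.58  0.12] [ 537. -146.  116.]
2.6 [ 28. 138.  28.] [-0.64  0.14] [ 538. -141.  110.]
2.7 [ 29. 143.  21.] [-0.7   0.15] [ 539. -137.  102.]
2.8 [ 29. 147.  13.] [-0.76  0.16] [ 540. -133.   95.]
2.9 [ 30. 150.   5.] [-0.82  0.17] [ 540. -130.   86.]
3.0 [ 30. 152.  -3.] [-0.88  0.19] [ 541. -128.   78.]
3.1 [ 31. 153. -12.] [-0.88  0.19] [ 541. -127.   69.]
```

Call:
servo_tool --deltas '[{"x":-3,"y":-4,"z":5,"rx":0,"ry":0,"rz":0,"gripper":-1},{"x":-3,"y":-3,"z":11,"rx":0,"ry":0,"rz":0,"gripper":-1},{"x":-2,"y":-1,"z":16,"rx":0,"ry":0,"rz":0,"gripper":-1},{"x":-1,"y":3,"z":23,"rx":0,"ry":0,"rz":0,"gripper":-1},{"x":0,"y":7,"z":30,"rx":0,"ry":0,"rz":0,"gripper":-1},{"x":1,"y":13,"z":36,"rx":0,"ry":0,"rz":0,"gripper":-1},{"x":2,"y":19,"z":42,"rx":0,"ry":0,"rz":0,"gripper":-1},{"x":4,"y":25,"z":48,"rx":0,"ry":0,"rz":0,"gripper":-1},{"x":5,"y":32,"z":53,"rx":0,"ry":0,"rz":0,"gripper":-1},{"x":5,"y":32,"z":53,"rx":0,"ry":0,"rz":0,"gripper":-1}]'

```text
clock: 5.1
eef_pos: [515.0, -245.7, 133.2]
tcp_rot: [3.137, -0.9, 1.369]
contact_force: [-0.2, -0.2, 0.3]
opening: 0.001
grasp_force: 0.0
```

```bash
python3 - <<'E'
from rig import r
import cv2,numpy as np
t=r.grab_frame("top")[150:300,230:430]; s=r.grab_frame("side")[60:240,260:440]
t=cv2.resize(t,(400,300)); s=cv2.resize(s,(360,360))
o=np.zeros((360,764,3),np.uint8); o[:300,:400]=t;o[:,404:]=s
cv2.imwrite("pics/c3.png",o)
E
python3 plan.py 1.2 2.25 .1
```

```text
[ 514.8 -246.3  132.6] 0.9 [-1.1  0.3  0.3]
local -40.79391835570392 -0.8848802208661467
1.2 [ 1. -1.  1.] [ 0. -0.] [ 516. -247.  134.]
1.3 [2. 7. 5.] [ 0. -0.] [ 517. -239.  138.]
1.4 [ 4. 15.  8.] [ 0. -0.] [ 519. -231.  141.]
1.5 [ 6. 24. 11.] [ 0. -0.] [ 521. -222.  143.]
1.6 [ 8. 32. 12.] [-0.06  0.01] [ 523. -214.  144.]
1.7 [10. 41. 12.] [-0.12  0.02] [ 524. -206.  145.]
1.8 [11. 49. 11.] [-0.18  0.04] [ 526. -197.  144.]
1.9 [13. 57. 10.] [-0.23  0.05] [ 528. -189.  143.]
2.0 [15. 65.  8.] [-0.29  0.06] [ 530. -181.  140.]
2.1 [16. 73.  4.] [-0.35  0.07] [ 531. -173.  137.]
2.2 [18. 81.  0.] [-0.41  0.09] [ 533. -166.  133.]
```

View pics/c3.png

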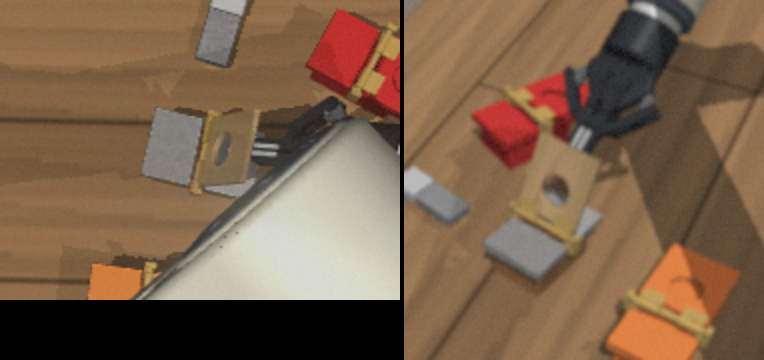

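The leaf is turning: it is at about 60°, with its edge at (255,140) in the top crop and the fingers behind it. I continue along the arc.

Call:
servo_tool --deltas '[{"x":2,"y":7,"z":5,"rx":0,"ry":0,"rz":0,"gripper":-1},{"x":4,"y":15,"z":8,"rx":0,"ry":0,"rz":0,"gripper":-1},{"x":6,"y":24,"z":11,"rx":0,"ry":0,"rz":0,"gripper":-1},{"x":8,"y":32,"z":12,"rx":-0.06,"ry":0.01,"rz":0,"gripper":-1},{"x":10,"y":41,"z":12,"rx":-0.12,"ry":0.02,"rz":0,"gripper":-1},{"x":11,"y":49,"z":11,"rx":-0.18,"ry":0.04,"rz":0,"gripper":-1},{"x":13,"y":57,"z":10,"rx":-0.23,"ry":0.05,"rz":0,"gripper":-1},{"x":15,"y":65,"z":8,"rx":-0.29,"ry":0.06,"rz":0,"gripper":-1},{"x":16,"y":73,"z":4,"rx":-0.35,"ry":0.07,"rz":0,"gripper":-1},{"x":16,"y":73,"z":4,"rx":-0.35,"ry":0.07,"rz":0,"gripper":-1}]'

```text
clock: 6.2
eef_pos: [530.9, -171.4, 137.3]
tcp_rot: [3.134, -0.542, 1.372]
contact_force: [-0.1, 0.3, 0.4]
opening: 0.004
grasp_force: 0.0
```

```bash
python3 - <<'E'
from rig import r
import cv2,numpy as np
t=r.grab_frame("top")[150:300,230:430]; s=r.grab_frame("side")[60:240,260:440]
t=cv2.resize(t,(400,300)); s=cv2.resize(s,(360,360))
o=np.zeros((360,764,3),np.uint8); o[:300,:400]=t;o[:,404:]=s
cv2.imwrite("pics/c4.png",o)
E
python3 plan.py 2.1 3.16 .1
```

```text
[ 530.7 -172.8  136.8] 0.544 [ 0.1 -0.4 -0.1]
local 34.39950467066764 -0.5038934005393896
2.1 [ 0. -0.  0.] [-0.  0.] [ 531. -173.  137.]
2.2 [ 2.  7. -4.] [-0.06  0.01] [ 533. -166.  133.]
2.3 [ 4. 14. -9.] [-0.12  0.03] [ 534. -159.  128.]
2.4 [  5.  21. -14.] [-0.18  0.04] [ 536. -152.  123.]
2.5 [  6.  27. -20.] [-0.24  0.05] [ 537. -146.  116.]
2.6 [  7.  32. -27.] [-0.3   0.06] [ 538. -141.  110.]
2.7 [  8.  36. -34.] [-0.36  0.08] [ 539. -137.  102.]
2.8 [  9.  40. -42.] [-0.42  0.09] [ 540. -133.   95.]
2.9 [ 10.  43. -50.] [-0.47  0.1 ] [ 540. -130.   86.]
3.0 [ 10.  45. -59.] [-0.53  0.11] [ 541. -128.   78.]
3.1 [ 10.  46. -68.] [-0.53  0.11] [ 541. -127.   69.]
```

View pics/c4.png

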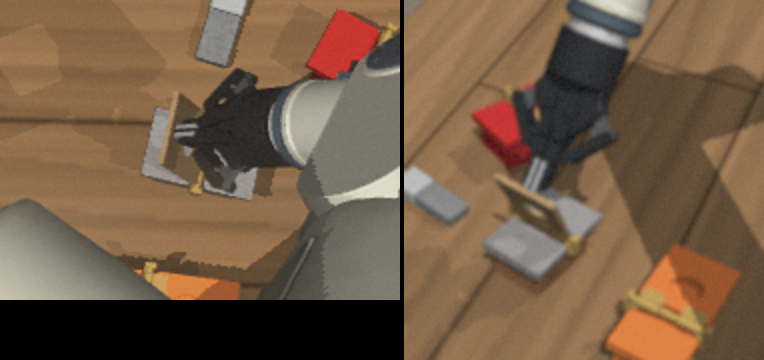

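The leaf is past upright, leaning over the left page (top crop about (172,130)), with the tip behind it. I continue down.

Call:
servo_tool --deltas '[{"x":2,"y":7,"z":-4,"rx":-0.06,"ry":0.01,"rz":0,"gripper":-1},{"x":4,"y":14,"z":-9,"rx":-0.12,"ry":0.03,"rz":0,"gripper":-1},{"x":5,"y":21,"z":-14,"rx":-0.18,"ry":0.04,"rz":0,"gripper":-1},{"x":6,"y":27,"z":-20,"rx":-0.24,"ry":0.05,"rz":0,"gripper":-1},{"x":7,"y":32,"z":-27,"rx":-0.3,"ry":0.06,"rz":0,"gripper":-1},{"x":8,"y":36,"z":-34,"rx":-0.36,"ry":0.08,"rz":0,"gripper":-1},{"x":9,"y":40,"z":-42,"rx":-0.42,"ry":0.09,"rz":0,"gripper":-1},{"x":10,"y":43,"z":-50,"rx":-0.47,"ry":0.1,"rz":0,"gripper":-1},{"x":10,"y":45,"z":-59,"rx":-0.53,"ry":0.11,"rz":0,"gripper":-1},{"x":10,"y":45,"z":-61,"rx":-0.53,"ry":0.11,"rz":0,"gripper":-1}]'

```text
clock: 7.3
eef_pos: [540.1, -128.0, 74.2]
tcp_rot: [3.14, -0.001, 1.37]
contact_force: [0.1, 0.1, 1.4]
opening: -0.001
grasp_force: 0.4
```

Call:
servo_tool --deltas '[{"x":0,"y":0,"z":-2,"rx":0,"ry":0,"rz":0,"gripper":-1},{"x":0,"y":0,"z":-4,"rx":0,"ry":0,"rz":0,"gripper":-1},{"x":0,"y":0,"z":-6,"rx":0,"ry":0,"rz":0,"gripper":-1},{"x":0,"y":0,"z":-8,"rx":0,"ry":0,"rz":0,"gripper":-1},{"x":0,"y":0,"z":-8,"rx":0,"ry":0,"rz":0,"gripper":-1}]'

```text
clock: 7.8
eef_pos: [540.6, -129.1, 67.1]
tcp_rot: [3.137, -0.001, 1.368]
contact_force: [-0.3, -0.3, -0.2]
opening: 0.0
grasp_force: 0.0
```

Call:
servo_tool --deltas '[{"x":0,"y":0,"z":-1,"rx":0,"ry":0,"rz":0,"gripper":-1},{"x":0,"y":0,"z":-1,"rx":0,"ry":0,"rz":0,"gripper":-1}]'

```text
clock: 8.0
eef_pos: [540.7, -128.9, 66.3]
tcp_rot: [3.137, -0.001, 1.369]
contact_force: [0.0, 0.7, 0.2]
opening: 0.004
grasp_force: 0.0
```

Call:
servo_tool --deltas '[{"x":0,"y":0,"z":-1,"rx":0,"ry":0,"rz":0,"gripper":-1},{"x":0,"y":0,"z":-1,"rx":0,"ry":0,"rz":0,"gripper":-1}]'

```text
clock: 8.2
eef_pos: [540.7, -128.8, 65.2]
tcp_rot: [3.137, -0.001, 1.369]
contact_force: [-0.3, -0.5, 0.6]
opening: -0.002
grasp_force: 0.0
```

Call:
servo_tool --deltas '[{"x":0,"y":0,"z":-1,"rx":0,"ry":0,"rz":0,"gripper":-1},{"x":0,"y":0,"z":-1,"rx":0,"ry":0,"rz":0,"gripper":-1}]'

```text
clock: 8.4
eef_pos: [540.8, -128.7, 64.9]
tcp_rot: [3.137, -0.001, 1.369]
contact_force: [-1.8, 0.5, 7.5]
opening: 0.0
grasp_force: 4.2
```

```bash
python3 - <<'E'
from rig import r
import cv2,numpy as np
t=r.grab_frame("top")[180:260,270:370]; s=r.grab_frame("side")[110:230,280:380]
t=cv2.resize(t,(400,320)); s=cv2.resize(s,(360,432))
o=np.zeros((432,764,3),np.uint8); o[:320,:400]=t;o[:,404:]=s
cv2.imwrite("pics/c5.png",o)
E
```

```text
(no output)
```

View pics/c5.png

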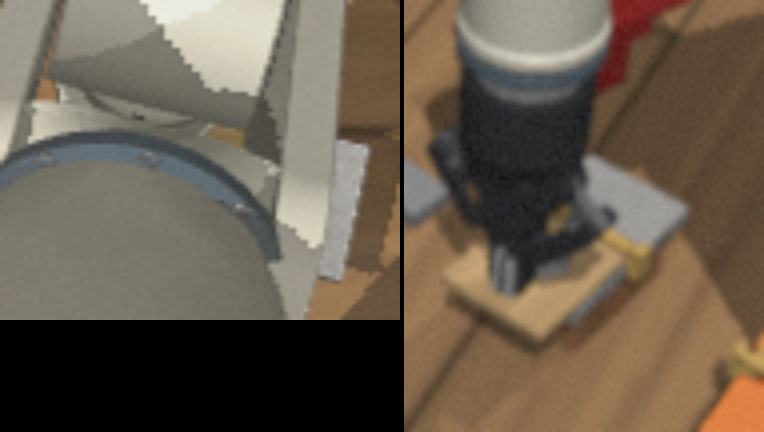

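At z = 65 the force rises to 7.5 N, so the leaf is on its stop. The side crop shows it lying flat at about (540,285). I draw clear straight up.

Call:
servo_tool --deltas '[{"x":0,"y":0,"z":5,"rx":0,"ry":0,"rz":0,"gripper":-1},{"x":0,"y":0,"z":20,"rx":0,"ry":0,"rz":0,"gripper":-1},{"x":0,"y":0,"z":50,"rx":0,"ry":0,"rz":0,"gripper":-1},{"x":0,"y":0,"z":90,"rx":0,"ry":0,"rz":0,"gripper":-1},{"x":0,"y":0,"z":130,"rx":0,"ry":0,"rz":0,"gripper":-1},{"x":-45,"y":0,"z":150,"rx":0,"ry":0,"rz":0,"gripper":-1},{"x":-90,"y":0,"z":160,"rx":0,"ry":0,"rz":0,"gripper":-1},{"x":-135,"y":0,"z":160,"rx":0,"ry":0,"rz":0,"gripper":-1},{"x":-150,"y":0,"z":160,"rx":0,"ry":0,"rz":0,"gripper":-1},{"x":-150,"y":0,"z":160,"rx":0,"ry":0,"rz":0,"gripper":-1}]'

```text
clock: 9.5
eef_pos: [389.1, -128.6, 224.5]
tcp_rot: [3.137, -0.001, 1.368]
contact_force: [0.9, -0.9, -0.0]
opening: 0.004
grasp_force: 0.0
```

```bash
python3 - <<'E'
from rig import r
import cv2,numpy as np
t=r.grab_frame("top")[80:260,110:390]; s=r.grab_frame("side")[90:230,280:400]
t=cv2.resize(t,(400,257)); s=cv2.resize(s,(360,420))
o=np.zeros((420,764,3),np.uint8); o[:257,:400]=t;o[:,404:]=s
cv2.imwrite("pics/c6.png",o)
E
```

```text
(no output)
```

View pics/c6.png

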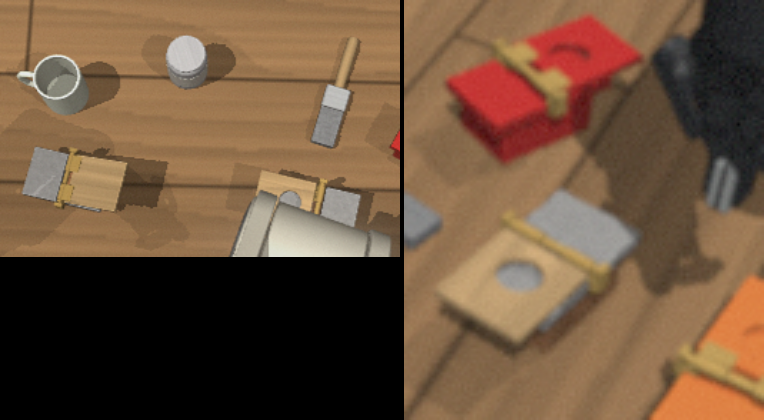

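The leaf lies flat on the left page (side crop about (515,280)). The plain leaf, mug, tin and brush are where they were, and the gripper is clear.

```bash
python3 -c "
from rig import r
print(r.sign_off())"
```

```text
the job is handed in; nothing more can be done
None
```

The leaf with the hole was pushed over its spine and lies flat on the left-hand page, the gripper is drawn clear, the plain leaf, tin, mug and brush look unmoved in the last picture, and the job is handed in (no verdict was returned).

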